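# Third hand: press the rail caddy against its sprung stop

### The arm

A 6-joint arm with a two-finger parallel gripper is mounted at the origin on the work surface. World frame = base frame: x ahead of the robot, y to its left, z up, the work surface at z = 0. Lengths are in m, angles in rad, forces in N, time in s.
With the tool pointing down it reaches from about 0.375 to 0.9 m from the base axis. Payload 3.1 kg.
Tool frame: the origin (TCP) lies on the centre line of the jaws, within the pads' length; the fingertips stand 22 mm ahead of it and the grasp point (between the pads) lies 3 mm ahead of it; z points along the fingers, y is the line along which they close (so a half turn about z gives the same grasp; the last joint's range is limited). The gripper opens to 85 mm and grips with 20 to 120 N. Pads are 22 mm wide; open, the fingers measure 114 mm over their backs; the gripper's body (76 mm by 85 mm) begins 54 mm behind the grasp point. The pads swing forward as they close: fully open they stand 13 mm farther back than shut.
Start: joints at [0.983, 0.527, 1.433, -0, 1.181, -0.178], TCP at [0.249, 0.573, 0.253] pointing down, gripper open.
Joint ranges: [-3.08, 3.08], [-0.75, 2.2], [0.22, 2.44], [-1.43, 4.57], [0, 2.65], [-2.85, 2.85]. Speed limits (rad/s): [2.79, 2.79, 3.14, 3.14, 3.14, 3.14].

### API

Orientations are given as a unit quaternion [w, x, y, z].
In Python, from station import r, viewer gives the robot as it stands. The module is installed in compiled form; this text tells all that it offers.
- The arm moves only by the shell command python3 -m crank 'ROWS' [OPENING] [FORCE]. ROWS is JSON, one flat list of numbers, 6 for each row, row after row: the shift along the tool's x, y, z scaled (see below), then the turn, a rotation vector about the tool's x, y, z scaled (see below). In form: [x, y, z, ax, ay, az, x, y, z, ax, ay, az, ...]. A call has 1 to 8 rows; each row is the pose to reach, as a shift and turn from the pose commanded when the call began, along the tool's axes at that moment; what a row does not reach only later rows make up. The controller multiplies each number of a shift by 25 cm and each number of a turn by 60 degrees. A row lasts 1/12 s, in which the tool goes at most 41.7 mm and 7.16 degrees, less where a joint would pass 70% of its speed; a pose out of reach is approached as far as the arm can. A call with a number of a shift or a turn outside -1 to 1 is refused whole. A call with a gripper value outside its range is refused whole. OPENING is the opening, from 0 (shut) to 1 (fully open), set as the call begins (- or left out, the last holds). The fingers move at their own pace and stop on an object; FORCE is the grip in N (left out, the last holds). Time passes only in rows, so rows that repeat a pose let the fingers close. It gives the time, the measured TCP pose, the force, the opening and the grip force at its end, in the units of the state.
- r.get_state(): the state, without advancing time (a new reading comes with each control period).
- viewer.capture(name): name is "scene" or "top" or "wrist"; returns (picture, depth): 480x640x3 uint8, red, green, blue; 480x640 float32, m along the optical axis (not along the pixel's ray), 0 where there is no reading.
- viewer.camera_params(name): a dict with "intrinsics" (3x3 intrinsics, pixels), "eye" and "attitude" of the camera in the world. Camera axes: x right, y up, looking along -z (the intrinsics and any distortion apply to the point x, -y, -z); pixel columns grow to the right and rows downward; lengths in m; the calibration is good to about 2 mm. A picture is of the moment at which its call begins: read the wrist's pose just before it. camera_params takes no time and is no camera call; for the wrist camera it gives the pose at the moment of the call.
- r.finish_job(): hands the job in; it is judged then, once.
The state is a dict: "time_s": time; "joints": joint angles; "qvel": joint speeds; "joint_torque": joint torques, N m; "tool_pos": TCP position; "orientation": TCP orientation; "wrist_force": force on the tool from outside, world axes, zero at the start; "moment": the same for the moment, N m; "finger_gap": finger opening in m; "grip_force": force on a finger pad.
Only numpy, scipy, OpenCV 4.12 (cv2) and the standard library are available. Lean on these libraries where they do the work, as an engineer would, in place of code of your own. Each camera call takes 0.05 s, during which the arm holds its last target. There are 200 camera calls.

### The job

Pick up the small aluminium caddy by its wooden grip, hook it over the horizontal rail with at least 10 cm of bare rail left between it and the sprung stop, and slide it along the rail until it meets the stop's collar. Then keep it pressed against the collar with a steady push of about 8 newtons (collar pushed in about 20 mm, half its travel; never run it to the end), seated on the rail and upright, so that I can tighten its screw: finish while still holding and pushing, do not let go. Leave the other things on the sill where they are.

Things in the scene. Friction and masses are not known exactly. Their poses are not given: they have to be found in the camera images.
- caddy: Loose aluminium rail caddy, about 0.3 kg, standing upright on its tray, 98 x 84 x 152 mm (x, y, z). Origin level with the tray's underside, straight below the middle of hook and grip; z up, y along the hook. Open tray at x -79 to -19, 25 mm high; back plate at x -19 to -14, z 0 to 106, the hook at its top. May be hung either way round. The small screw on the lip is for looks.
- caddy_hook (a point): Middle of the underside of the hook's flat bridge (100 mm above the caddy's origin), which rests on the rail's top once hung. Bridge 6 mm thick; back plate and a lip (x 14 to 19, hanging 45 mm below this point) leave a slot 28 mm wide, 45 mm deep, open downward. Plate, bridge and lip span y -42 to 42 and run parallel to the rail once hung.
- caddy_grip (a point): Centre of the wooden grip block on top of the bridge, to be taken from above: 16 mm (caddy x) by 30 mm (y), 46 mm tall; this point is 129 mm above the caddy's origin and straight above it.
- rail: Fixed steel rail along its y, bar diameter 16 mm, length 500 mm, axis 180 mm above the sill, on two square posts 18 mm wide at y -235 and 235 (top at 196 mm, feet 60 x 50 mm). Origin on the sill below the bar's middle, z up. With the caddy hung, the caddy's origin is 88 mm above the rail's origin.
- rail_mid (a point): Middle of the rail's axis, 180 mm above the sill; y along the rail.
- stop: Sprung stop on the rail near its +y end (left seen from the robot): round grey collar, diameter 36, 12 mm thick, sliding on the rail before a coil spring and a fixed clamp block. Origin on the rail's axis, centre of the collar's face when free; axes as the rail's; the face looks to -y, pushing moves it to +y, this frame stays. The caddy just touches it when its origin is 42 mm to the -y side.
- buffer (a joint): How far the collar is pushed in, m: 0 free, end of travel 0.040. Spring 400 N/m without preload: 0.020 means 8 N.
- measuring_cup: Bystander: open stainless measuring cup, diameter 72, height 58 mm, flat handle 60 mm long to its +y. Origin centre of underside.
- jar: Bystander: small glass jar with steel lid, diameter 56, height 68 mm. Origin centre of underside.
- spoon: Bystander: olive wood spoon, 240 mm long, lying along its x. Origin at its middle, underside.
- pruner: Bystander: aluminium bypass pruner lying flat, about 170 mm long along its x. Origin near the pivot, underside.
- seedling: Bystander: herb in a small terracotta pot, diameter 84, pot height 75 mm. Origin centre of underside.
Mind the look-alikes: they are no part of the job. What is shaped like the caddy but blue or pink is not meant.

How it is judged:
By the outcome, as a careful person would: the job done as asked, in the order asked, and still so for the second after the job is handed in, while the arm keeps its last pose, push and grip.
It also fails if it takes over 45 s, if anything falls off the work surface, if the arm or the gripper's body presses on something with over 40 N, if the wrist force passes 120 N, or if a joint passes its speed limit or range.

## Working session

There is one attempt and no reset: what is moved stays moved. The work goes in short steps, Python scripts to look and compute and a shell command to move; the robot and the scene stay as the last step left them, time stands still between calls to the robot, and variables do not carry over. Pictures are saved under pics/ and viewed, at most 10 in all, crops included, and the job is handed in when it is done.

```bash
mkdir -p pics; python3 - <<'E'
from station import r, viewer
import cv2,numpy as np
s=r.get_state();print(s)
for n in("scene","top"):
    p,d=viewer.capture(n);cv2.imwrite(f"pics/{n}0.png",p[:,:,::-1]);np.save(f"pics/{n}0.npy",d)
    c=viewer.camera_params(n);print(n,c)
E
```

```text
{'time_s': 0.0, 'joints': array([ 9.82492451e-01,  5.28497270e-01,  1.43394950e+00, -4.18824233e-06,
        1.18140395e+00, -1.78493693e-01]), 'qvel': array([ 0.00011437, -0.00052414,  0.000218  ,  0.00075462,  0.001992  ,
        0.00138768]), 'joint_torque': array([-1.59877436e-03, -4.42342329e+01, -1.78022629e+01, -2.75061320e-04,
        8.43391987e-03,  2.31036523e-05]), 'tool_pos': array([0.24860012, 0.57267267, 0.25229946]), 'orientation': array([-4.20547804e-04,  2.03473327e-01,  9.79079839e-01, -1.04779059e-03]), 'wrist_force': array([0.24101393, 0.00579863, 0.3759832 ]), 'moment': array([ 0.00583386, -0.04067765, -0.06246964]), 'grip_force': 0.0, 'finger_gap': 0.0853284221593381}
scene {'intrinsics': array([[605.55037826,   0.        , 312.8723772 ],
       [  0.        , 605.55037826, 240.08489371],
       [  0.        ,   0.        ,   1.        ]]), 'eye': array([1.5261091 , 0.50966996, 1.04454307]), 'attitude': array([0.46845353, 0.24349244, 0.37179128, 0.76356661])}
top {'intrinsics': array([[441.88507148,   0.        , 310.70873922],
       [  0.        , 441.88507148, 239.13860057],
       [  0.        ,   0.        ,   1.        ]]), 'eye': array([0.2996291 , 0.02104608, 1.13547881]), 'attitude': array([-0.69817431, -0.05841267,  0.06680727,  0.71040649])}
```

View pics/scene0.png

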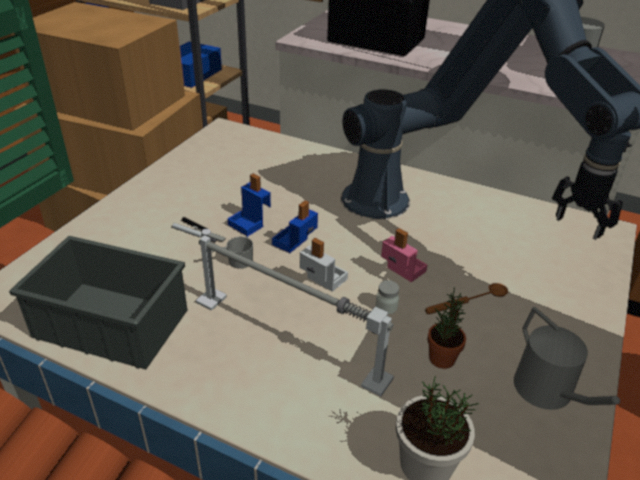

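View pics/top0.png

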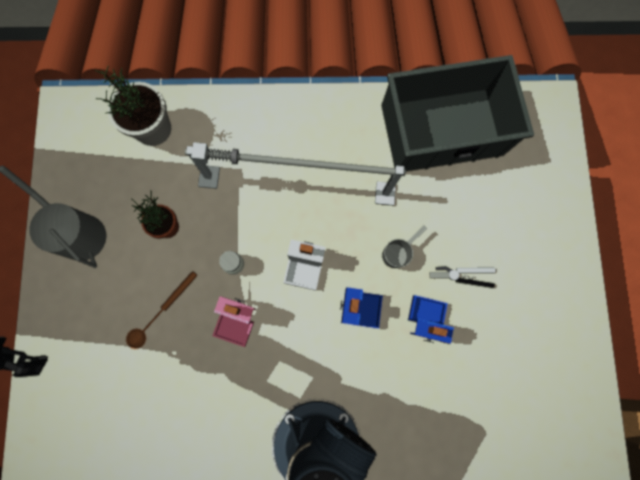

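The scene view shows the aluminium caddy with its grip at (318,248). The rail runs from (207,240) to (378,320), with the collar near (343,307). In the top view the grip is at (307,248), the rail runs from (200,152) to (400,170), and the collar is at (235,156). The pink and blue ones are look-alikes.

```bash
cat > h.py <<'E'
import numpy as np, cv2
from scipy.spatial.transform import Rotation as R
from station import r, viewer
def rot(q): return R.from_quat(np.roll(q,-1))
def cam(n):
    c=viewer.camera_params(n); return np.array(c["intrinsics"]),np.array(c["eye"]),rot(c["attitude"])
def unproj(c,u,v,d):
    K,e,A=c; u,v,d=map(np.asarray,(u,v,d))
    return A.apply(np.stack([(u-K[0,2])/K[0,0]*d,-(v-K[1,2])/K[1,1]*d,-d],-1))+e
def proj(c,P):
    K,e,A=c; q=A.inv().apply(np.atleast_2d(P)-e); return np.stack([K[0,2]-K[0,0]*q[:,0]/q[:,2],K[1,2]+K[1,1]*q[:,1]/q[:,2]],-1)
def tri(cs,uvs):
    M=np.zeros((3,3));b=np.zeros(3);L=[]
    for c,(u,v) in zip(cs,uvs):
        w=unproj(c,u,v,1.)-c[1];w/=np.linalg.norm(w);P=np.eye(3)-np.outer(w,w);M+=P;b+=P@c[1];L.append((w,c[1]))
    X=np.linalg.solve(M,b);return X,[np.linalg.norm(np.cross(w,X-e)) for w,e in L]
def cloud(n,d,box=None):
    v,u=np.mgrid[0:480,0:640]; return unproj(cam(n),u,v,d)
E
python3 - <<'E'
from h import *
for n,boxes in (("scene",dict(grip=(308,234,332,262),cad=(295,235,350,290),collar=(332,296,352,320))),("top",dict(grip=(295,238,318,258),cad=(280,235,330,295),collar=(225,145,245,166)))):
    d=np.load(f"pics/{n}0.npy");P=cloud(n,d);I=cv2.imread(f"pics/{n}0.png").astype(int)
    x0,y0,x1,y1=boxes["grip"];s=np.s_[y0:y1,x0:x1]
    m=(I[s][:,:,2]-I[s][:,:,0]>50);p=P[s][m];v,u=np.nonzero(m);print(n,"grip",m.sum(),u.mean()+x0,v.mean()+y0,p.min(0).round(3),p.max(0).round(3));
    t=p[p[:,2]>p[:,2].max()-.012];print(" top",len(t),np.median(t,0).round(4),t.min(0).round(3),t.max(0).round(3))
    # rail points: z .165-.2 and in x>.4
    m=(P[...,2]>.165)&(P[...,2]<.2)&(P[...,0]>.4)&(P[...,0]<.75)&(abs(P[...,1])<.5);q=P[m];print(" rail",len(q),q.min(0).round(3),q.max(0).round(3))
    f=np.polyfit(q[:,1],q[:,0],1);print(f)
    for yb in np.arange(-.3,.35,.05):
        k=abs(q[:,1]-yb)<.025
        if k.sum(): print("  ",round(yb,2),k.sum(),np.median(q[k],0).round(4),q[k][:,2].max().round(4))
E
python3 -c "
import cv2
a=cv2.imread('pics/scene0.png')[200:400,180:400];b=cv2.imread('pics/top0.png')[130:300,180:340]
a=cv2.resize(a,(400,364),interpolation=2);b=cv2.resize(b,(387,411),interpolation=2)
a=cv2.copyMakeBorder(a,0,47,0,0,0);import numpy as np;cv2.imwrite('pics/c1.png',np.hstack([a,b]))"
```

```text
Traceback (most recent call last):
  File "h.py", line 18, in cloud
    v,u=np.mgrid[0:480,0:640]; return unproj(cam(n),u,v,d)
                                      ~~~~~~^^^^^^^^^^^^^^
  File "h.py", line 9, in unproj
    return A.apply(np.stack([(u-K[0,2])/K[0,0]*d,-(v-K[1,2])/K[1,1]*d,-d],-1))+e
           ~~~~~~~^^^^^^^^^^^^^^^^^^^^^^^^^^^^^^^^^^^^^^^^^^^^^^^^^^^^^^^^^^^^
  File "scipy/spatial/transform/_rotation.pyx", line 2580, in scipy.spatial.transform._rotation.Rotation.apply
ValueError: Expected input of shape (3,) or (P, 3), got (480, 640, 3).
```

View pics/c1.png

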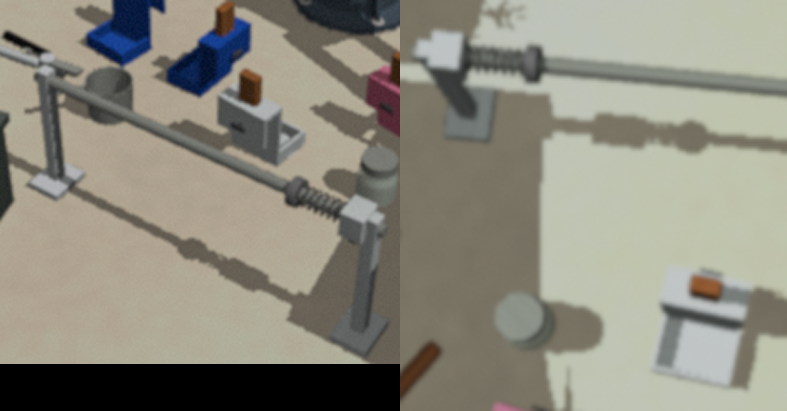

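The enlarged crop shows the caddy with its tray toward the robot, its lip toward the rail and its grip on top. The collar's face is on the rail side at about (532,62) in the right-hand crop.

```bash
sed -i 's/return A.apply(\(.*\))+e/return (\1)@A.as_matrix().T+e/' h.py; cat > m1.py <<'E'
from h import *
for n,b in (("scene",(308,234,332,262)),("top",(295,238,318,258))):
    d=np.load(f"pics/{n}0.npy");P=cloud(n,d);I=cv2.imread(f"pics/{n}0.png").astype(int)
    x0,y0,x1,y1=b;s=np.s_[y0:y1,x0:x1]
    m=(I[s][:,:,2]-I[s][:,:,0]>50);p=P[s][m];v,u=np.nonzero(m);print(n,"grip",m.sum(),u.mean()+x0,v.mean()+y0,p.min(0).round(3),p.max(0).round(3));
    t=p[p[:,2]>np.percentile(p[:,2],97)-.008];print(" top",len(t),np.median(t,0).round(4),t.min(0).round(3),t.max(0).round(3))
    m=(P[...,2]>.165)&(P[...,2]<.21)&(P[...,0]>.4)&(P[...,0]<.75)&(abs(P[...,1])<.5);q=P[m]
    for yb in np.arange(-.3,.35,.04):
        k=abs(q[:,1]-yb)<.02
        if k.sum()>3: print("  ",round(yb,2),k.sum(),np.median(q[k],0).round(4),q[k][:,2].max().round(4),np.ptp(q[k][:,0]).round(3))
    # caddy bridge/plate
    m=(P[...,2]>.09)&(P[...,2]<.112)&(np.hypot(P[...,0]-t[:,0].mean(),P[...,1]-t[:,1].mean())<.06);q=P[m].astype(np.float32)
    print(" bridge",len(q),np.median(q,0).round(4),cv2.minAreaRect(q[:,:2].copy()))
E
python3 m1.py
```

```text
scene grip 81 318.81481481481484 244.46913580246914 [ 0.269 -0.073 -0.003] [0.475 0.036 0.155]
 top 52 [0.4621 0.0209 0.1504] [0.452 0.005 0.146] [0.472 0.035 0.155]
   -0.22 19 [ 0.6321 -0.2035  0.1834] 0.1952 0.016
   -0.18 164 [ 0.6331 -0.1852  0.1854] 0.2 0.022
   -0.14 104 [ 0.6367 -0.139   0.1838] 0.1889 0.022
   -0.1 107 [ 0.6411 -0.0998  0.1837] 0.1891 0.02
   -0.06 113 [ 0.6456 -0.0605  0.1844] 0.1908 0.02
   -0.02 117 [ 0.6505 -0.0189  0.1842] 0.1892 0.023
   0.02 122 [0.6552 0.0211 0.1842] 0.1899 0.019
   0.06 126 [0.6596 0.0611 0.1842] 0.1905 0.019
   0.1 131 [0.664  0.0998 0.1843] 0.1911 0.018
   0.14 138 [0.6686 0.14   0.1841] 0.1896 0.018
   0.18 238 [0.6752 0.1812 0.1862] 0.199 0.033
   0.22 188 [0.6782 0.2194 0.185 ] 0.1966 0.037
   0.26 440 [0.6883 0.2599 0.1943] 0.2017 0.039
   0.3 69 [0.6835 0.2835 0.1841] 0.198 0.019
 bridge 407 [0.4702 0.026  0.1036] ((0.46137914061546326, 0.018479667603969574), (0.08883886784315109, 0.04473084956407547), 74.7248764038086)
top grip 78 305.9230769230769 247.98717948717947 [0.447 0.005 0.148] [0.465 0.032 0.155]
 top 78 [0.4557 0.
[... 179 characters left out ...]
.1399  0.1857] 0.1914 0.019
   -0.1 129 [ 0.6299 -0.0993  0.1858] 0.1914 0.019
   -0.06 126 [ 0.6345 -0.0608  0.1857] 0.191 0.018
   -0.02 129 [ 0.6392 -0.0203  0.1858] 0.1901 0.018
   0.02 122 [0.6439 0.0201 0.1857] 0.19 0.02
   0.06 128 [0.6482 0.0586 0.1855] 0.191 0.018
   0.1 129 [0.6526 0.0995 0.1859] 0.1902 0.018
   0.14 129 [0.6572 0.1398 0.1857] 0.1908 0.02
   0.18 201 [0.6607 0.1783 0.1878] 0.1993 0.033
   0.22 171 [0.667  0.22   0.1857] 0.1945 0.035
   0.26 328 [0.6677 0.2561 0.1956] 0.2016 0.039
   0.3 28 [0.671  0.2833 0.1855] 0.1966 0.016
 bridge 474 [0.4517 0.0189 0.1055] ((0.4561191201210022, 0.019186057150363922), (0.08361061662435532, 0.03885602205991745), 76.78077697753906)
```

```bash
cat > g.py <<'E'
from h import *; import sys
# usage: x y z [az of tool y in deg]: row from the present pose; tool kept pointing down
x,y,z=map(float,sys.argv[1:4]);s=r.get_state();T=rot(s["orientation"])
d=T.inv().apply(np.array([x,y,z])-s["tool_pos"])
az=np.radians(float(sys.argv[4]));c,si=np.cos(az),np.sin(az)
G=R.from_matrix(np.array([[-si,c,0],[c,si,0],[0,0,-1]]).T)
if (G.as_matrix()[:,0]@T.as_matrix()[:,0])<0: G=G*R.from_euler('z',np.pi)
v=(T.inv()*G).as_rotvec()
print("shift",(d/.25).round(4),"turn",(np.degrees(v)/60).round(4),"rows",(np.linalg.norm(d)/.0417).round(1),(np.degrees(np.linalg.norm(v))/7.16).round(1),"F",s["wrist_force"].round(2),s["time_s"])
E
python3 g.py 0.36 0.296 0.3 76.8;python3 g.py 0.44 0.019 0.32 76.8
```

```text
shift [-0.8496 -0.8382 -0.1889] turn [-0.0018 -0.0005 -0.1713] rows 7.2 1.4 F [-0.3   0.11 -0.23] 0.1
shift [-1.5845 -1.7271 -0.2674] turn [-0.0018 -0.0005 -0.1713] rows 14.1 1.4 F [-0.3   0.11 -0.23] 0.1
```

```bash
python3 -m crank '[-0.85,-0.84,-0.19,0,0,-0.17,-0.85,-0.84,-0.19,0,0,-0.17,-0.85,-0.84,-0.19,0,0,-0.17,-0.85,-0.84,-0.19,0,0,-0.17,-0.85,-0.84,-0.19,0,0,-0.17,-0.85,-0.84,-0.19,0,0,-0.17,-0.85,-0.84,-0.19,0,0,-0.17,-0.85,-0.84,-0.19,0,0,-0.17]'; python3 g.py 0.44 0.019 0.32 76.8
```

```text
time_s: 0.77
tool_pos: [0.3617, 0.2919, 0.3014]
orientation: [0.001, 0.118, 0.993, -0.001]
wrist_force: [-0.0, 0.8, 0.0]
finger_gap: 0.0853
grip_force: 0.0
shift [-0.5595 -0.9882 -0.0718] turn [-0.0016  0.0016 -0.0052] rows 6.8 0.0 F [-0.    0.76  0.01] 0.7667
```

```bash
python3 -m crank '[-0.56,-0.99,-0.07,0,0,0,-0.56,-0.99,-0.07,0,0,0,-0.56,-0.99,-0.07,0,0,0,-0.56,-0.99,-0.07,0,0,0,-0.56,-0.99,-0.07,0,0,0,-0.56,-0.99,-0.07,0,0,0,-0.56,-0.99,-0.07,0,0,0,-0.56,-0.99,-0.07,0,0,0]'; python3 - <<'E'
from h import *
p,d=viewer.capture("wrist");cv2.imwrite("pics/w1.png",p[:,:,::-1]);np.save("pics/w1.npy",d)
c=cam("wrist");np.savez("pics/w1c.npz",K=c[0],e=c[1],q=c[2].as_quat());print(c[1],c[2].as_matrix(),r.get_state()["tool_pos"])
E
```

```text
time_s: 1.43
tool_pos: [0.4426, 0.0177, 0.3188]
orientation: [0.002, 0.119, 0.993, -0.001]
wrist_force: [-0.7, 0.3, 1.1]
finger_gap: 0.0854
grip_force: 0.0
[0.37290965 0.03704442 0.43989359] [[ 2.35584534e-01 -9.34706582e-01 -2.66126913e-01]
 [ 9.71853597e-01  2.26377688e-01  6.52206159e-02]
 [-7.16943576e-04 -2.74001366e-01  9.61729035e-01]] [0.44100525 0.0203669  0.31831535]
```

View pics/w1.png

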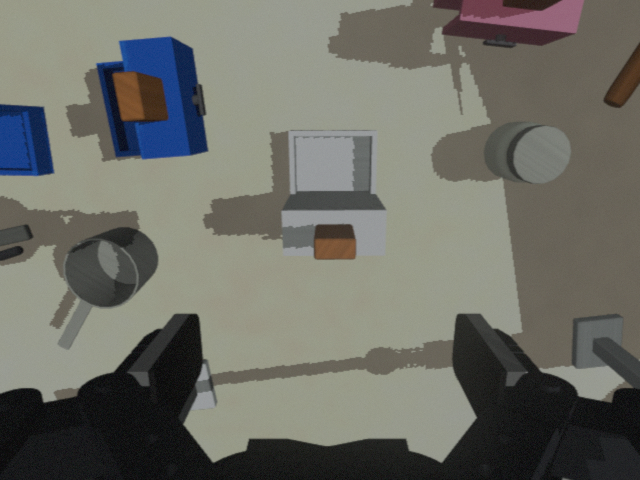

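The wrist view shows the caddy grip's top face at about (336,248) and the bridge's top face over columns 282–385, rows 210–256. The caddy is nearly parallel to the jaws.

```bash
python3 - <<'E'
from h import *
z=np.load("pics/w1c.npz");c=(z["K"],z["e"],R.from_quat(z["q"]));d=np.load("pics/w1.npy");I=cv2.imread("pics/w1.png").astype(int)
v,u=np.mgrid[0:480,0:640];P=unproj(c,u,v,d)
s=np.s_[185:265,270:395];Q=P[s];
o=(I[s][:,:,2]-I[s][:,:,0]>50)&(Q[...,2]>.11)
for nm,m in (("griptop",o&(Q[...,2]>.146)),("bridge",~o&(Q[...,2]>.098)&(Q[...,2]<.115))):
    q=Q[m].astype(np.float32);b=cv2.minAreaRect(q[:,:2].copy());print(nm,m.sum(),np.median(q,0).round(4),b,q[:,2].min(),q[:,2].max())
# two-view check of grip top centre
S=np.s_[238:258,317:355]
print("tri wrist+top", tri([c,cam("top")],[(336,248),(305.9,248.0)]))
print("tri wrist+scene corners: project wrist griptop into scene/top")
q=Q[o&(Q[...,2]>.146)].mean(0);print(q,proj(cam("scene"),q),proj(cam("top"),q))
ft=P[150:260,285:385];print("tray floor z",np.percentile(P[140:185,300:365,2],50),"sill z",np.median(P[280:320,300:360,2]))
# post foot etc
E
```

```text
griptop 763 [0.4557 0.0221 0.1525] ((0.41877132654190063, 0.03134138882160187), (0.027723634615540504, 0.0917896255850792), 76.16446685791016) 0.15015842 0.4398936
bridge 3709 [0.4507 0.0253 0.1065] ((0.45630162954330444, 0.022429171949625015), (0.08406852185726166, 0.03878246620297432), 76.4408187866211) 0.098017305 0.11493426
tri wrist+top (array([0.45779293, 0.02083543, 0.14307323]), [np.float64(0.0020722472655253284), np.float64(0.0020722472655253354)])
tri wrist+scene corners: project wrist griptop into scene/top
[0.45554407 0.02218193 0.15317291] [[319.35013606 239.52892968]] [[304.44399745 247.99752352]]
tray floor z 0.005700522738861791 sill z 0.00011003459383335246
```

```bash
python3 g.py 0.456 0.0222 0.21 76.5
```

```text
shift [-0.0561  0.0212  0.4333] turn [-0.      0.0009 -0.0018] rows 2.6 0.0 F [ 0.45 -0.28 -0.44] 1.4833
```

```bash
python3 -m crank '[-0.056,0.02,0.433,0,0,0,-0.056,0.02,0.433,0,0,0,-0.056,0.02,0.433,0,0,0,-0.056,0.02,0.433,0,0,0,-0.056,0.02,0.433,0,0,0,-0.056,0.02,0.433,0,0,0]'; python3 - <<'E'
from h import *
c=cam("wrist");p,d=viewer.capture("wrist");c2=cam("wrist");print(c[1]-c2[1])
v,u=np.mgrid[0:480,0:640];P=unproj(c,u,v,d);I=p.astype(int)
near=(np.hypot(P[...,0]-.456,P[...,1]-.022)<.06)&(d>0);o=(I[...,0]-I[...,2]>50)
for nm,m in (("top",near&o&(P[...,2]>.147)&(P[...,2]<.16)),("bridge",near&~o&(P[...,2]>.099)&(P[...,2]<.112))):
    q=P[m].astype(np.float32);print(nm,m.sum(),np.median(q,0),cv2.minAreaRect(q[:,:2].copy()))
    vv,uu=np.nonzero(m);print(uu.min(),uu.max(),vv.min(),vv.max())
E
python3 g.py 0.456 0.0222 0.134 76.5
```

```text
time_s: 1.98
tool_pos: [0.4548, 0.0254, 0.211]
orientation: [0.001, 0.115, 0.993, 0.0]
wrist_force: [-0.8, -0.9, 0.3]
finger_gap: 0.0853
grip_force: 0.0
[-0.0002124   0.00018381 -0.00043786]
top 27 [0.45925766 0.0328552  0.15264021] ((0.4622572362422943, 0.032104335725307465), (0.0009846985340118408, 0.011698638089001179), 77.54821014404297)
344 346 286 308
bridge 7523 [0.4523528  0.02362975 0.10697227] ((0.4584158658981323, 0.019096892327070236), (0.08433666825294495, 0.038628093898296356), 76.73912048339844)
241 394 227 295
shift [-0.0047 -0.0107  0.3104] turn [0.0002 0.0028 0.0047] rows 1.9 0.0 F [0.62 0.57 0.4 ] 2.0333
```

```bash
python3 g.py 0.4575 0.0195 0.134 76.7
```

```text
shift [-0.013  -0.0199  0.3104] turn [0.0002 0.0028 0.0014] rows 1.9 0.0 F [0.62 0.57 0.4 ] 2.0333
```

```bash
python3 -m crank '[-0.013,-0.02,0.1,0,0,0,-0.013,-0.02,0.2,0,0,0,-0.013,-0.02,0.31,0,0,0,-0.013,-0.02,0.31,0,0,0,-0.013,-0.02,0.31,0,0,0]' 1; python3 -m crank '[0,0,0,0,0,0,0,0,0,0,0,0,0,0,0,0,0,0,0,0,0,0,0,0,0,0,0,0,0,0,0,0,0,0,0,0,0,0,0,0,0,0,0,0,0,0,0,0]' 0 80
```

```text
time_s: 2.45
tool_pos: [0.4566, 0.0191, 0.1333]
orientation: [-0.0, 0.116, 0.993, 0.0]
wrist_force: [0.6, -0.3, -0.1]
finger_gap: 0.0853
grip_force: 0.0
time_s: 3.12
tool_pos: [0.4574, 0.0189, 0.1337]
orientation: [0.001, 0.116, 0.993, 0.0]
wrist_force: [0.7, 1.2, 7.4]
finger_gap: 0.0288
grip_force: 79.2
```

```bash
python3 g.py 0.4575 0.0195 0.30 83.5;  python3 g.py 0.575 -0.005 0.30 83.5
```

```text
shift [-0.0018  0.0025 -0.6653] turn [ 0.0002  0.0025 -0.1132] rows 4.0 0.9 F [0.69 1.17 7.43] 3.1167
shift [-0.4817  0.0152 -0.664 ] turn [ 0.0002  0.0025 -0.1132] rows 4.9 0.9 F [0.69 1.17 7.43] 3.1167
```

```bash
python3 -m crank '[0,0,-0.1,0,0,0,0,0,-0.24,0,0,0,0,0,-0.4,0,0,-0.04,0,0,-0.54,0,0,-0.08,-0.1,0,-0.665,0,0,-0.113,-0.25,0.005,-0.665,0,0,-0.113,-0.4,0.01,-0.665,0,0,-0.113,-0.48,0.015,-0.665,0,0,-0.113]'; python3 -m crank '[0,0,0,0,0,0,0,0,0,0,0,0,0,0,0,0,0,0,0,0,0,0,0,0]'; python3 - <<'E'
from h import *
for n in ("wrist","top","scene"):
    c=cam(n);p,d=viewer.capture(n);cv2.imwrite(f"pics/{n}2.png",p[:,:,::-1]);np.save(f"pics/{n}2.npy",d);np.savez(f"pics/{n}2c.npz",K=c[0],e=c[1],q=c[2].as_quat())
s=r.get_state();print(s["tool_pos"],s["wrist_force"],s["finger_gap"],s["time_s"])
E
```

```text
time_s: 3.78
tool_pos: [0.578, -0.0061, 0.2997]
orientation: [0.003, 0.057, 0.998, -0.001]
wrist_force: [-0.2, -0.3, -2.8]
finger_gap: 0.0287
grip_force: 80.5
time_s: 4.12
tool_pos: [0.5723, -0.0045, 0.298]
orientation: [-0.002, 0.057, 0.998, 0.0]
wrist_force: [-0.2, -0.6, -4.3]
finger_gap: 0.0292
grip_force: 80.4
[ 0.57310703 -0.00465569  0.29878603] [-0.76250934  0.50785522 -2.82264044] 0.02921194706645288 4.2667
```

View pics/wrist2.png

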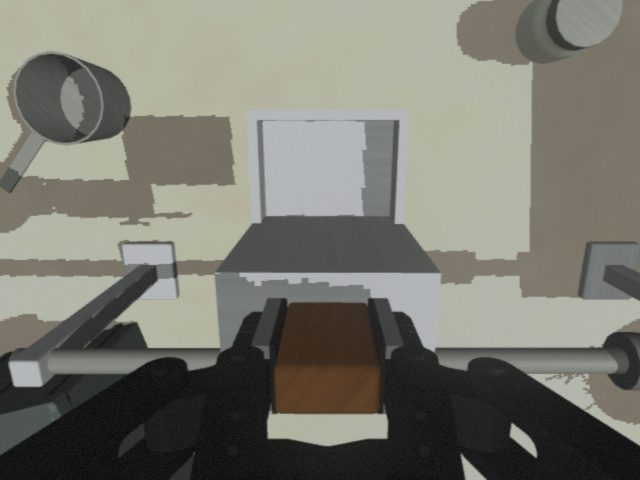

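View pics/scene2.png

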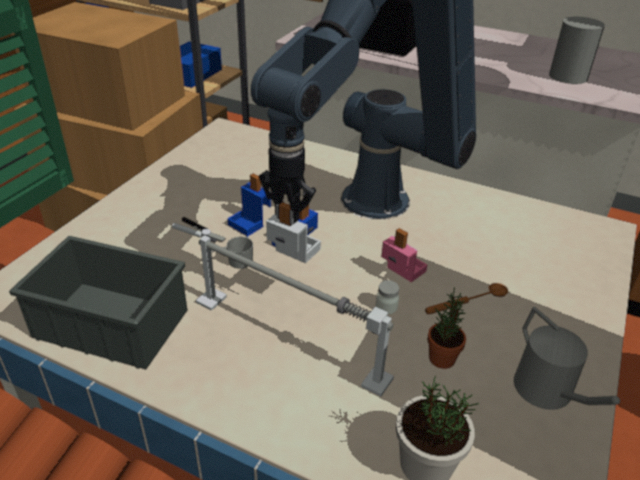

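The caddy is held upright, with the rail in the wrist view at row ~360 parallel to the caddy, and the collar at about (610–640, 335–388). Now I measure the rail, the collar and the held caddy in the same view.

```bash
cat > m2.py <<'E'
from h import *
v,u=np.mgrid[0:480,0:640]
def ld(n):
    z=np.load(f"pics/{n}2c.npz");return (z["K"],z["e"],R.from_quat(z["q"])),np.load(f"pics/{n}2.npy")
for n in ("wrist","top","scene"):
    c,d=ld(n);P=unproj(c,u,v,d)
    if n=="wrist":
        m=(d>0)&(((u<215)&(u>50))|((u>440)&(u<600)))&(abs(v-360)<30)&(P[...,2]>.165)&(P[...,2]<.2)
    else: m=(d>0)&(P[...,2]>.17)&(P[...,2]<.2)&(abs(P[...,0]-.646-.1145*P[...,1])<.02)&(P[...,1]>-.17)&(P[...,1]<.14)
    q=P[m]; w=c[1]-q; al=np.array([.1138,.9935,0]); w-=np.outer(w@al,al); w/=np.linalg.norm(w,axis=1)[:,None]
    # robust cylinder-axis fit, radius 8 mm
    from scipy.optimize import least_squares
    def res(p):
        a=np.array([p[1],1,p[3]]);a/=np.linalg.norm(a);x=q-np.array([p[0],0,p[2]]);return np.linalg.norm(np.cross(x,a),axis=1)-.008
    f=least_squares(res,[.646,.1145,.18,0],loss="soft_l1",f_scale=.001);print(n,"rail n",m.sum(),"x0,slope,z0,slz",f.x.round(4),"rms",np.sqrt(np.mean(f.fun**2)).round(4))
    # collar: points 10..18 mm from axis
    a=np.array([f.x[1],1,f.x[3]]);a/=np.linalg.norm(a);o=np.array([f.x[0],0,f.x[2]]);t=(P-o)@a;rad=np.linalg.norm(np.cross(P-o,a),axis=-1)
    k=(d>0)&(rad>.0135)&(rad<.021)&(t>.1)&(t<.3);h,e=np.histogram(t[k],np.arange(.1,.3,.004));print("  collar t",list(zip(e[h>0].round(3),h[h>0])))
    if n=="wrist":
        m=(d>0)&(u>215)&(u<440)&(v>180)&(v<350)&(P[...,2]>.262-.012)&(P[...,2]<.285);b=P[m].astype(np.float32)
        print("bridge",m.sum(),np.median(b,0),b.min(0),b.max(0),cv2.minAreaRect(b[:,:2].copy()))
        A=np.c_[b[:,:2]-b[:,:2].mean(0),np.ones(len(b))];k=b[:,2]>np.median(b[:,2])-.003;print("tilt",np.linalg.lstsq(A[k],b[k,2],rcond=None)[0])
E
python3 m2.py; python3 -c "
from h import *
s=r.get_state();print(s['tool_pos'],rot(s['orientation']).as_matrix().round(4))"
```

```text
wrist rail n 6866 x0,slope,z0,slz [6.462e-01 1.146e-01 1.809e-01 1.000e-04] rms 0.0012
[ 0.57310703 -0.00465569  0.29878603] [[-9.936e-01  1.130e-01 -8.000e-04]
 [ 1.130e-01  9.936e-01  1.000e-04]
 [ 8.000e-04  1.000e-04 -1.000e+00]]Traceback (most recent call last):
  File "m2.py", line 18, in <module>
    k=(d>0)&(rad>.0135)&(rad<.021)&(t>.1)&(t<.3);h,e=np.histogram(t[k],np.arange(.1,.3,.004));print("  collar t",list(zip(e[h>0].round(3),h[h>0])))
                                                                                                                          ~^^^^^
IndexError: boolean index did not match indexed array along axis 0; size of axis is 50 but size of corresponding boolean axis is 49
```

```bash
sed -i 's/zip(e\[h>0\]/zip(e[:-1][h>0]/; s/\.round(3),h\[h>0\]/.round(3).tolist(),h[h>0].tolist()/' m2.py; python3 m2.py
```

```text
wrist rail n 6866 x0,slope,z0,slz [6.462e-01 1.146e-01 1.809e-01 1.000e-04] rms 0.0012
  collar t [(0.168, 39), (0.172, 675), (0.176, 61), (0.18, 20)]
bridge 13810 [ 0.5605284  -0.00280094  0.2711136 ] [ 0.549764  -0.0474635  0.2500095] [0.59134173 0.03970785 0.28499845] ((0.5704634189605713, -0.003938261419534683), (0.08472152054309845, 0.03302391618490219), 83.66807556152344)
tilt [ 0.03466635 -0.00283089  0.27220731]
top rail n 303 x0,slope,z0,slz [ 0.644   0.1134  0.1795 -0.0016] rms 0.0014
  collar t [(0.172, 34), (0.176, 30), (0.18, 27), (0.184, 6), (0.192, 3), (0.2, 3), (0.204, 2), (0.208, 2), (0.22, 2), (0.228, 1), (0.232, 1), (0.24, 32), (0.244, 17), (0.248, 21), (0.252, 23), (0.256, 19), (0.26, 22), (0.264, 25), (0.268, 17), (0.272, 15), (0.276, 15), (0.28, 17), (0.284, 2)]
scene rail n 914 x0,slope,z0,slz [ 0.648   0.1141  0.1791 -0.0009] rms 0.0019
  collar t [(0.104, 1), (0.152, 1), (0.172, 32), (0.176, 30), (0.18, 39), (0.184, 12), (0.192, 6), (0.196, 1), (0.2, 7), (0.208, 5), (0.212, 2), (0.216, 1), (0.22, 3), (0.224, 1), (0.228, 4), (0.232, 2), (0.236, 1), (0.24, 9), (0.244, 26), (0.248, 27), (0.252, 24), (0.256, 30), (0.26, 27), (0.264, 27), (0.268, 38), (0.272, 27), (0.276, 17), (0.28, 26), (0.284, 10)]
```

```bash
cat > tilt.py <<'E'
from h import *
v,u=np.mgrid[0:480,0:640]
def tilt(P,d,o,az,zb,lab):
    # o: origin xy, zb: bridge-top z; caddy frame
    a=np.radians(az-90);X=np.array([np.cos(a),np.sin(a)]);Y=np.array([-X[1],X[0]])
    x=(P[...,:2]-o)@X;y=(P[...,:2]-o)@Y;z=P[...,2]
    for nm,m in (("bridge",(x>-.018)&(x<-.009)&(abs(y)<.04)&(abs(z-zb)<.006)),
                 ("plate",(abs(x+.019)<.012)&(abs(y)<.038)&(z<zb-.012)&(z>zb-.075)&(d>0))):
        q=np.c_[x[m],y[m],z[m]]
        if nm=="bridge": A=np.c_[q[:,:2],np.ones(len(q))];f=np.linalg.lstsq(A,q[:,2],rcond=None)[0]
        else: A=np.c_[q[:,1:],np.ones(len(q))];f=np.linalg.lstsq(A,q[:,0],rcond=None)[0]
        print(lab,nm,m.sum(),"deg",np.degrees(f[:2]).round(2),"c",f[2].round(4))
    m=(abs(abs(y)-.040)<.0015)&(x<-.025)&(x>-.075)&(abs(z-(zb-.081))<.008);q=np.c_[x[m],y[m],z[m]]
    if m.sum()>20: f=np.linalg.lstsq(np.c_[q[:,:2],np.ones(len(q))],q[:,2],rcond=None)[0];print(lab,"rim",m.sum(),np.degrees(f[:2]).round(2),f[2].round(4))
if __name__=="__main__":
    for f,o,az,zb in (("w1",(.456,.022),76.5,.106),("wrist2",(.573,-.0045),83.5,.271)):
        z=np.load(f"pics/{f}c.npz");d=np.load(f"pics/{f}.npy");tilt(unproj((z["K"],z["e"],R.from_quat(z["q"])),u,v,d),d,np.array(o),az,zb,f)
E
python3 tilt.py; python3 g.py 0.6465 -0.005 0.30 83.47; python3 g.py 0.6465 -0.005 0.225 83.47
```

```text
w1 bridge 1098 deg [0.35 0.09] c 0.1067
w1 plate 1043 deg [-0.17  0.21] c -0.0192
w1 rim 332 [0.01 0.05] 0.0257
wrist2 bridge 4948 deg [2.8  0.06] c 0.2719
wrist2 plate 6012 deg [0.1 0.3] c -0.0196
wrist2 rim 1040 [-0.21  0.08] 0.1903
shift [-0.2918  0.0318 -0.0051] turn [ 0.0001 -0.0008  0.0007] rows 1.8 0.0 F [-0.76  0.51 -2.82] 4.2667
shift [-0.2921  0.0318  0.2949] turn [ 0.0001 -0.0008  0.0007] rows 2.5 0.0 F [-0.76  0.51 -2.82] 4.2667
```

```bash
python3 -m crank '[-0.1,0.01,0,0,0,0,-0.2,0.02,0,0,0,0,-0.292,0.032,0,0,0,0,-0.292,0.032,0,0,0,0,-0.292,0.032,0,0,0,0,-0.292,0.032,0,0,0,0]'; python3 g.py 0.6455 -0.005 0.23 83.47; python3 - <<'E'
from tilt import *
c=cam("wrist");p,d=viewer.capture("wrist");P=unproj(c,u,v,d);s=r.get_state()
cv2.imwrite("pics/wrist3.png",p[:,:,::-1])
tilt(P,d,s["tool_pos"][:2],83.47,s["tool_pos"][2]-.0275,"now");print(s["tool_pos"])
m=(d>0)&(P[...,2]>.17)&(P[...,2]<.2)&(abs(P[...,0]-.646-.1145*P[...,1])<.02)&(abs(P[...,1]+.005)>.055)&(P[...,1]<.15)&(P[...,1]>-.17)
q=P[m];print(m.sum(),np.median(q[:,0]-.1145*q[:,1]),q[:,2].max(),np.polyfit(q[:,1],q[:,0],1) if m.sum()>50 else 0)
E
```

```text
time_s: 4.77
tool_pos: [0.6462, -0.005, 0.2984]
orientation: [-0.001, 0.057, 0.998, 0.0]
wrist_force: [0.1, 0.2, -3.7]
finger_gap: 0.0289
grip_force: 80.9
shift [ 2.200e-03 -1.000e-04  2.737e-01] turn [-0.0001 -0.0017  0.0007] rows 1.6 0.0 F [ 0.1   0.2  -3.69] 4.7667
now bridge 5686 deg [13.83  0.  ] c 0.2746
now plate 6143 deg [-0.13  0.83] c -0.0217
now rim 1076 [-0.77 -0.02] 0.1906
[ 0.64609662 -0.00504808  0.29861179]
10041 0.6438814053277748 0.19103652822627334 [0.1127869  0.64436384]
```

```bash
python3 -m crank '[0,0,0.1,0,0,0,0,0,0.2,0,0,0,0,0,0.27,0,0,0,0,0,0.285,0,0,0,0,0,0.295,0,0,0,0,0,0.295,0,0,0]';python3 -m crank '[0,0,0.004,0,0,0,0,0,0.008,0,0,0,0,0,0.012,0,0,0,0,0,0.012,0,0,0,0,0,0.012,0,0,0]'
```

```text
time_s: 5.32
tool_pos: [0.6474, -0.0053, 0.2257]
orientation: [0.0, 0.057, 0.998, -0.0]
wrist_force: [-0.9, 1.0, -1.7]
finger_gap: 0.0292
grip_force: 80.8
time_s: 5.73
tool_pos: [0.6476, -0.0053, 0.2225]
orientation: [0.0, 0.057, 0.998, -0.0]
wrist_force: [0.3, -0.6, -3.5]
finger_gap: 0.029
grip_force: 80.8
```

```bash
for i in 1 2; do python3 -m crank '[0,0,0.004,0,0,0,0,0,0.004,0,0,0,0,0,0.004,0,0,0]' | sed -n '2p;4p';done
```

```text
tool_pos: [0.6478, -0.0053, 0.2218]
wrist_force: [-1.8, -0.1, 1.4]
tool_pos: [0.6478, -0.0053, 0.2217]
wrist_force: [-1.7, 0.2, 5.3]
```

```bash
python3 -m crank '[0,0.03,-0.002,0,0,0,0,0.08,-0.002,0,0,0,0,0.14,-0.002,0,0,0,0,0.2,-0.002,0,0,0,0,0.24,-0.002,0,0,0,0,0.25,-0.002,0,0,0,0,0.25,-0.002,0,0,0]'; python3 g.py 0.66 0.1 0.2217 83.47
```

```text
time_s: 6.82
tool_pos: [0.6557, 0.0594, 0.2218]
orientation: [0.002, 0.055, 0.998, 0.0]
wrist_force: [0.4, -1.3, 5.0]
finger_gap: 0.0289
grip_force: 82.0
shift [0.0008 0.1635 0.0004] turn [0.0006 0.003  0.0028] rows 1.0 0.0 F [ 0.43 -1.35  4.96] 6.8167
```

```bash
python3 -m crank '[0,0.03,-0.001,0,0,0,0,0.08,-0.001,0,0,0,0,0.13,-0.001,0,0,0,0,0.18,-0.001,0,0,0,0,0.21,-0.001,0,0,0,0,0.22,-0.001,0,0,0,0,0.22,-0.001,0,0,0]'; python3 - <<'E'
from h import *
a,_=viewer.capture("scene");b,db=viewer.capture("wrist")
a=cv2.resize(a[220:400,260:410],(400,480),interpolation=2);b=cv2.resize(b,(400,300))
b=cv2.copyMakeBorder(b,0,180,0,0,0);cv2.imwrite("pics/c4.png",np.hstack([a,b])[:,:,::-1])
E
```

```text
time_s: 7.4
tool_pos: [0.6615, 0.1139, 0.2217]
orientation: [0.001, 0.056, 0.998, 0.0]
wrist_force: [0.0, -2.0, 5.0]
finger_gap: 0.0291
grip_force: 82.0
```

View pics/c4.png

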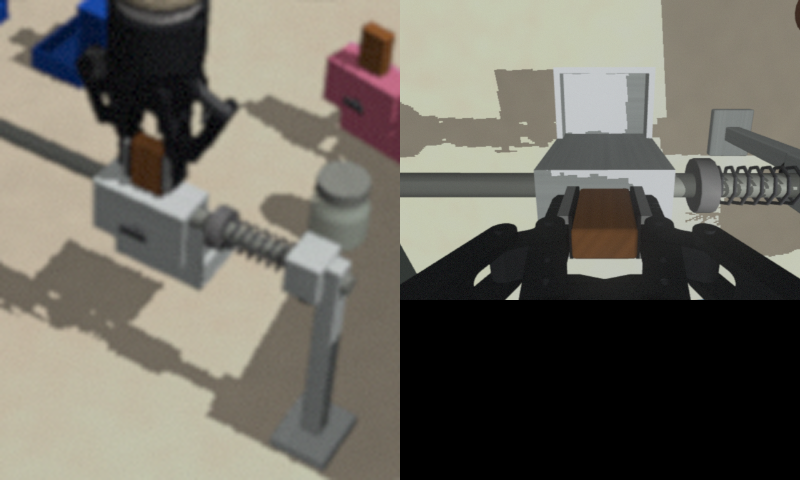

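The caddy is hooked over the rail, the tray hangs upright, and the collar is just beyond its left edge (about (690,185) in the right panel) with a small gap. I'll now ease it to contact.

```bash
python3 -m crank '[0,0.015,0,0,0,0,0,0.03,0,0,0,0,0,0.04,0,0,0,0,0,0.04,0,0,0,0]'|sed -n '2p;4p'
for i in 1 2 3 4 5; do python3 -m crank '[0,0.008,0,0,0,0,0,0.016,0,0,0,0,0,0.016,0,0,0,0,0,0.016,0,0,0,0]'|sed -n '2p;4p'; done
```

```text
tool_pos: [0.6625, 0.123, 0.2217]
wrist_force: [-0.4, -3.1, 5.6]
tool_pos: [0.6629, 0.1267, 0.2217]
wrist_force: [0.6, -3.1, 4.8]
tool_pos: [0.6634, 0.1305, 0.2217]
wrist_force: [-1.5, -3.8, 4.6]
tool_pos: [0.6638, 0.1341, 0.2217]
wrist_force: [0.6, -4.9, 5.9]
tool_pos: [0.6642, 0.1376, 0.2218]
wrist_force: [0.2, -5.5, 5.3]
tool_pos: [0.6646, 0.141, 0.2218]
wrist_force: [-0.8, -6.8, 6.4]
```

```bash
python3 -m crank '[0,0.008,0,0,0,0,0,0.016,0,0,0,0,0,0.024,0,0,0,0,0,0.034,0,0,0,0,0,0.034,0,0,0,0,0,0.034,0,0,0,0,0,0.034,0,0,0,0]'; cat > m5.py <<'E'
from tilt import *
F=[]
for n in ("wrist","wrist","scene","scene","top","top"):
    c=cam(n);p,d=viewer.capture(n);P=unproj(c,u,v,d);s=r.get_state();F.append(s["wrist_force"])
    b={"wrist":(.6462,.1146,.1809),"top":(.644,.1134,.1795),"scene":(.648,.1141,.1791)}[n]
    a=np.array([b[1],1,0]);a/=np.linalg.norm(a);o=np.array([b[0],0,b[2]]);t=(P-o)@a;rad=np.linalg.norm(np.cross(P-o,a),axis=-1)
    k=(d>0)&(rad>.0135)&(rad<.021)&(t>.16)&(t<.235);h,e=np.histogram(t[k],np.arange(.16,.24,.004));print(n,"collar t",list(zip(e[:-1].round(3).tolist(),h.tolist())))
    if n=="wrist":tilt(P,d,s["tool_pos"][:2],83.47,s["tool_pos"][2]-.0275,"now")
print(s["tool_pos"],np.mean(F,0),np.std(F,0),s["time_s"],s["orientation"])
E
python3 m5.py
```

```text
time_s: 10.08
tool_pos: [0.6655, 0.1486, 0.2218]
orientation: [0.001, 0.056, 0.998, -0.002]
wrist_force: [-1.8, -10.5, 6.7]
finger_gap: 0.0289
grip_force: 82.1
wrist collar t [(0.16, 578), (0.164, 512), (0.168, 486), (0.172, 567), (0.176, 616), (0.18, 690), (0.184, 874), (0.188, 1068), (0.192, 959), (0.196, 925), (0.2, 825), (0.204, 0), (0.208, 30), (0.212, 29), (0.216, 20), (0.22, 27), (0.224, 27), (0.228, 46), (0.232, 4)]
now bridge 5683 deg [14.69 -0.18] c 0.1982
now plate 6130 deg [-0.15  0.68] c -0.0201
now rim 1072 [-0.67 -0.31] 0.114
wrist collar t [(0.16, 571), (0.164, 508), (0.168, 485), (0.172, 550), (0.176, 613), (0.18, 692), (0.184, 878), (0.188, 1065), (0.192, 944), (0.196, 933), (0.2, 820), (0.204, 1), (0.208, 25), (0.212, 28), (0.216, 29), (0.22, 39), (0.224, 16), (0.228, 30), (0.232, 1)]
now bridge 5707 deg [14.47 -0.13] c 0.1982
now plate 6133 deg [-0.16  0.67] c -0.0201
now rim 1058 [-0.67 -0.33] 0.114
scene collar t [(0.16, 10), (0.164, 10), (0.168, 20), (0.172, 23), (0.176, 20), (0.18, 19), (0.184, 19), (0.188, 30), (0.192, 27), (0.196, 31), (0.2, 43), (0.204, 2),
[... 287 characters left out ...]
.22, 0), (0.224, 0), (0.228, 5), (0.232, 2)]
top collar t [(0.16, 0), (0.164, 0), (0.168, 0), (0.172, 0), (0.176, 0), (0.18, 0), (0.184, 0), (0.188, 0), (0.192, 0), (0.196, 0), (0.2, 0), (0.204, 0), (0.208, 0), (0.212, 0), (0.216, 0), (0.22, 0), (0.224, 0), (0.228, 0), (0.232, 0)]
top collar t [(0.16, 0), (0.164, 0), (0.168, 0), (0.172, 0), (0.176, 0), (0.18, 0), (0.184, 0), (0.188, 0), (0.192, 0), (0.196, 0), (0.2, 0), (0.204, 0), (0.208, 0), (0.212, 0), (0.216, 0), (0.22, 0), (0.224, 0), (0.228, 0), (0.232, 0)]
[0.66542963 0.14858688 0.22180432] [-1.43589034 -8.972758    6.44338026] [0.18743073 0.15094718 0.399645  ] 10.3833 [ 5.66095780e-04  5.62789420e-02  9.98412286e-01 -2.29510593e-03]
```

```bash
python3 - <<'E'
from tilt import *
b=(.648,.1141,.1791)
def edge(P,d,lab,lo,hi,b=b):
    a=np.array([b[1],1,0]);a/=np.linalg.norm(a);o=np.array([b[0],0,b[2]]);t=(P-o)@a;rad=np.linalg.norm(np.cross(P-o,a),axis=-1)
    k=(d>0)&(rad>.0145)&(rad<.021)&(t>lo)&(t<hi);h,_=np.histogram(t[k],np.arange(lo,hi,.002));print(lab,lo,h.tolist())
c=cam("scene")
for f in ("scene0","scene2"): d=np.load(f"pics/{f}.npy");edge(unproj(c,u,v,d),d,f,.164,.196)
p,d=viewer.capture("scene");edge(unproj(c,u,v,d),d,"now",.184,.216)
z=np.load("pics/wrist2c.npz");d=np.load("pics/wrist2.npy");w=(.6462,.1146,.1809)
edge(unproj((z["K"],z["e"],R.from_quat(z["q"])),u,v,d),d,"wrist2",.164,.196,w)
c=cam("wrist");p2,d=viewer.capture("wrist");edge(unproj(c,u,v,d),d,"wrist now",.184,.216,w)
a=cv2.resize(p[220:400,260:410],(400,480),interpolation=2);b2=cv2.copyMakeBorder(cv2.resize(p2,(400,300)),0,180,0,0,0);cv2.imwrite("pics/c5.png",np.hstack([a,b2])[:,:,::-1])
E
```

```text
scene0 0.164 [0, 0, 0, 2, 11, 18, 13, 16, 16, 24, 5, 2, 0, 0, 0]
scene2 0.164 [0, 0, 0, 0, 12, 19, 12, 16, 17, 21, 7, 1, 0, 0, 2]
now 0.184 [8, 9, 10, 16, 14, 11, 14, 13, 21, 17, 2, 0, 1, 3, 0]
wrist2 0.164 [0, 0, 0, 31, 476, 73, 38, 23, 12, 8, 0, 0, 0, 0, 0]
wrist now 0.184 [349, 400, 401, 499, 488, 473, 460, 464, 465, 352, 1, 0, 0, 1, 0]
```

View pics/c5.png

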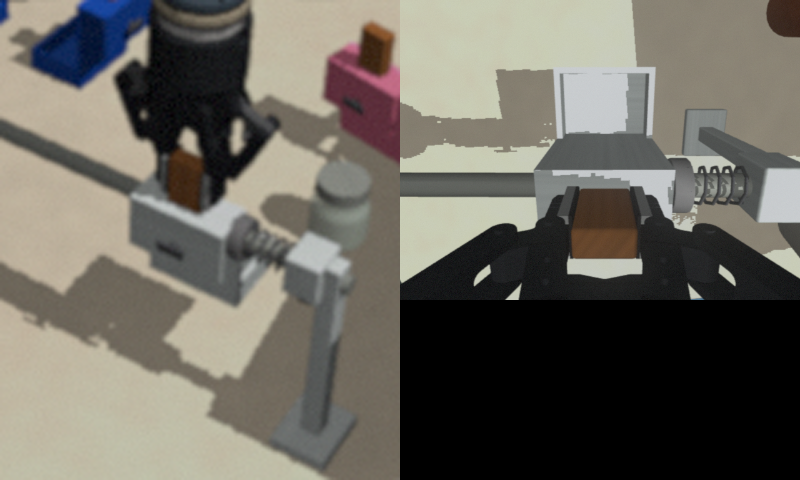

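Caddy's left face is flat on the collar at about (672,185) in the right panel, spring compressed. The collar has moved about 18.8 mm, so I'll add about 1 mm.

```bash
python3 -m crank '[0,0.004,0,0,0,0,0,0.004,0,0,0,0,0,0.004,0,0,0,0,0,0.004,0,0,0,0,0,0.004,0,0,0,0,0,0.004,0,0,0,0,0,0.004,0,0,0,0,0,0.004,0,0,0,0]'; python3 - <<'E'
from tilt import *
c=cam("wrist");p,d=viewer.capture("wrist");P=unproj(c,u,v,d);w=(.6462,.1146,.1809)
a=np.array([w[1],1,0]);a/=np.linalg.norm(a);o=np.array([w[0],0,w[2]]);t=(P-o)@a;rad=np.linalg.norm(np.cross(P-o,a),axis=-1)
k=(d>0)&(rad>.0145)&(rad<.021)&(t>.19)&(t<.216);print(np.histogram(t[k],np.arange(.196,.212,.001))[0],np.percentile(t[k],98))
s=r.get_state();print(s["tool_pos"],s["wrist_force"],s["qvel"].round(4),s["time_s"])
E
```

```text
time_s: 11.15
tool_pos: [0.6655, 0.1491, 0.2219]
orientation: [0.0, 0.056, 0.998, -0.003]
wrist_force: [-1.7, -9.8, 8.1]
finger_gap: 0.0291
grip_force: 82.2
[230 232 234 230 243 229 225 208  26   0   0   0   0   0   0] 0.20376614689593311
[0.66550838 0.14907778 0.22186856] [ -2.05445119 -10.60349131   6.86278136] [-0.0013 -0.0006 -0.0001  0.0018 -0.      0.0006] 11.2
```

```bash
python3 -c "
from station import r;print(r.finish_job())"
```

```text
the job is handed in; nothing more can be done
None
```

The aluminium caddy is hooked on the rail, upright, and still held against the collar, which is pushed in about 19 mm by camera measurement (about 7.6 N of spring force); I handed the job in at 11.2 s without letting go.

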